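# Shut the slide case and lock it with the snap clip

## Task

Swing the slide case's lid fully shut so that its slotted hasp drops over the steel staple, then take the snap clip out of its rest and press its sprung gate down over the staple's bar until the bar is inside the clip and the gate has sprung shut again. Leave the clip hanging on the bar, whichever way it swings, and let go of it. Be gentle: force neither the lid nor the clip, and leave the other things where they are.

Things in the scene. Friction and masses are not known exactly. Their poses are not given: they have to be found in the camera images.
- case: Grey slide case fixed to the bench, 180 (x) x 240 (y) x 70 mm high. Origin at the centre of its underside; z up, x from the hasp side (-x, facing the robot) to the lid's hinge (axis along y at x=+90, z=70 mm). A pillar 26 x 70 mm in plan on the middle of its -x face carries the staple. The shut lid's top is at z=76 mm.
- staple (a point): Nominal middle of the staple's bar, (-102, 0, 140) mm in the case's frame. The staple is a U upside down of 6 mm round steel rod, bar along the case's y, legs 36 mm apart. Its height is adjustable, held very tightly: the true bar stands anywhere from 10 mm below to 10 mm above this point, differently each time and not measured (x and y are true).
- lid (a joint): Angle of the lid: 0 = shut, grows as its front rises; starts at 0.35 to 0.75 rad. It stays where it is left and takes only a few newtons at its front edge. 6 mm aluminium plate, 182 mm from hinge to front edge, 246 mm wide; a slotted hasp tongue 64 mm wide reaches 34 mm farther in the middle and goes over the staple.
- lid_edge (a point): Point on the lid's upper face to press: 10 mm behind the front edge, 172 mm from the hinge, 85 mm to the +y side of its middle. Moves with the lid.
- rest: White plastic block fixed to the bench, 90 (x) x 60 (y) x 34 mm high, with a slot 9 mm wide along its x, floor 10 mm above the bench; the clip stands in it. Origin at the centre of its underside, z up.
- clip_grip (a point): Where to grasp the clip: middle of the black plastic grip block on its back, 34 (x) x 14 (y) mm, reaching from 20.5 mm below this point to 13.5 mm above. Axes: x along the clip's length towards its nose, y across its thickness, z up as it stands in the rest with its gate underneath.
- clip: The whole snap clip, 0.1 to 0.15 kg, balanced to hang gate down; origin at the middle of its lowest edge, 52 mm below clip_grip, same axes. Under the grip block is a closed frame of 7 mm round steel rod in the x-z plane, 60 mm long (x -30 to +30) and 32.5 mm high; the underside of its upper rod is at z=25.5 mm.
- clip_inside (a point): Middle of the clip's opening, 36 mm below clip_grip along the clip's z, same axes. Free space: x -23 to +23, z -10 to +9.5 mm about this point. The staple's bar must end in here; the upper rod meeting the bar is a hard stop, with the bar's centre 6.5 mm above this point.
- gate (a joint): Angle of the sprung gate, a 5 mm round bar closing the frame's underside between hinge and nose: 0 = shut, grows as it is pushed inward (up), to 1.25 rad. Pushing it takes about 3 to 6 N. The bar gets past it only by pushing near its free end: bar centre at x=+1 to +6 mm of the clip (3.5 best).
- gate_hinge (a point): Hinge axis of the gate, at x=-20, z=3.5 mm from the clip's origin. The gate's free end is at x=+8 mm, where it meets the fixed rounded nose (x=+8.5 to +30). The gate springs shut again, and the push fades, some 20 to 22 mm after the bar first touched it; at about 24.5 mm the bar meets the hard stop under the upper rod, where the force climbs 5 N or more per mm.
- oil: Bystander: small amber bottle, 28 mm across, 70 mm high. Origin under its centre.
- slidebox: Bystander: closed grey plastic box 85 x 100 x 35 mm. Origin under its centre.
- dish: Bystander: round clear dish 90 mm across, 15 mm high. Origin under its centre.
- keyring: Bystander: plain steel ring 40 mm across, 4 mm thick, lying flat. Origin under its centre.
- mouse: Bystander: black computer mouse 100 x 58 x 31 mm. Origin under its centre.
- beaker: Bystander: open glass beaker 66 mm across, 85 mm high. Origin under its centre.
Mind the look-alikes: they are no part of the job. What is shaped like the rest but blue or brown is not meant.

How it is judged:
On the way, in this order (a step that is already met when the one before it is completed fails the run):
1. the lid is shut, hasp over the staple (value of joint lid below 0.03 rad), for 0.2 s.
2. the clip has been lifted out of its rest (z of clip_grip in the frame of rest above 0.11 m), for 0.1 s.
3. the staple's bar is inside the clip and the gate has sprung shut (horizontal distance between clip_inside and staple below 0.026 m and z of clip_inside in the frame of staple between -0.035 and 0.006 m and value of joint gate below 0.12 rad), for 0.1 s.
At the end, for the whole second after the job is handed in: The lid is shut (within 0.04 rad), the staple's bar is inside the clip (middle of the clip's opening within 26 mm of the staple's nominal bar point horizontally, and from 35 mm below it to 6 mm above it), the gate is shut (under 0.12 rad), and the clip hangs there released, whichever way it swings (all of step 3 and value of joint lid below 0.04 rad and linear speed of clip below 0.03 m/s); the robot touches nothing.
It fails at once if the clip is forced against the staple with more than 20 N (contact force between clip and case above 20 N).
It fails at once if the lid is pressed with more than 25 N (contact force between any of the arm, the fingers and case above 25 N).
It fails at once if a bystander is moved more than 30 mm (distance of any of oil, slidebox, dish, keyring, mouse, beaker from where it was at the start of the episode above 0.03 m).
It also fails if it takes over 67 s, if anything falls off the work surface, if the arm or the gripper's body presses on something with over 40 N, if the wrist force passes 120 N, or if a joint passes its speed limit or range.

## Robot

A 6-joint arm with a two-finger parallel gripper is mounted at the origin on the work surface. World frame = base frame: x ahead of the robot, y to its left, z up, the work surface at z = 0. Lengths are in m, angles in rad, forces in N, time in s.
With the tool pointing down it reaches from about 0.225 to 0.875 m from the base axis. Payload 3.4 kg.
Tool frame: the origin (TCP) lies between the finger pads; the fingertips stand 11 mm ahead of it and the grasp point (between the pads) lies 8 mm behind it; z points along the fingers, y is the direction in which the jaws open and shut (so a half turn about z gives the same grasp; the last joint's range is limited). The gripper opens to 85 mm and grips with 20 to 120 N. Pads are 22 mm wide; open, the fingers measure 114 mm over their backs; the gripper's body (76 mm by 85 mm) begins 54 mm behind the grasp point. The pads swing forward as they close: fully open they stand 13 mm farther back than shut.
Start: joints at [-1.445, 0.276, 1.505, -0, 1.361, -0.121], TCP at [0.14, -0.558, 0.242] pointing down, gripper open.
Joint ranges: [-2.89, 2.89], [-0.75, 2.08], [0.22, 2.7], [-1.18, 4.32], [0.11, 2.71], [-2.7, 2.7]. Speed limits (rad/s): [2.57, 2.57, 3.14, 3.14, 3.14, 3.14].

## Interface

Orientations are given as a unit quaternion [w, x, y, z].
In Python, from rig import manip gives the robot as it stands. The module is installed in compiled form; this text tells all that it offers.
- The arm moves only by the tool move_arm, never from a script. Its argument "series" is a list that holds one entry, the list of rows, each a list of 7 numbers: the shift along the world's x, y, z in m, then the turn, a rotation vector about the world's x, y, z in rad, then the finger opening in m, from 0 to 0.0854. A call has 1 to 20 rows; each row shifts and turns the commanded pose from where the row before left it; what a row does not reach is not made up. A row lasts 1/12 s, in which the tool goes at most 41.7 mm and 7.16 degrees, less where a joint would pass 70% of its speed; a pose out of reach is approached as far as the arm can. A call with a gripper value outside its range is refused whole. The fingers move at their own pace and stop on an object; "newtons" is the grip in N (left out, the last holds). Time passes only in rows, so rows that do not move let the fingers close. It gives the time, the measured TCP pose, the force and the opening at its end, in the units of the state.
- manip.get_state(): the state, without advancing time (a new reading comes with each control period).
- manip.get_image(name): name is "side" or "top"; returns a dict with "color" (400x640x3 uint8, red, green, blue), "fx", "fy", "cx", "cy" (pixels), "R" (3x3) and "t" (3): a world point X has camera coordinates R X + t. Camera axes: x right, y down, z forward; pixel columns grow to the right and rows downward; lengths in m; the calibration is good to about 2 mm. A picture is of the moment at which its call begins. There is no depth.
- manip.sign_off(): hands the job in, once; it reports no verdict.
The state is a dict: "clock": time; "qpos": joint angles; "qd": joint speeds; "effort": joint torques, N m; "position": TCP position; "ee_rot": TCP orientation; "contact_force": force on the tool from outside, world axes, zero at the start; "moment": the same for the moment, N m; "width": finger opening in m.
Only numpy, scipy, OpenCV 4.12 (cv2) and the standard library are available. Lean on these libraries where they do the work, as an engineer would, in place of code of your own. Each camera call takes 0.05 s, during which the arm holds its last target.

## Working session

There is one attempt and no reset: what is moved stays moved. The work goes in short steps, Python scripts to look and compute and a tool call to move; the robot and the scene stay as the last step left them, time stands still between calls to the robot, and variables do not carry over. Pictures are saved under pics/ and viewed, and the job is handed in when it is done.

Besides the shell and the picture viewer there is one more tool, called after "Emit:" as name([rows], argument=value, ...), one row to a line, values as JSON. move_arm: Moves the arm, as the interface text tells. Its arguments: {"type":"object","properties":{"series":{"type":"array"},"newtons":{"type":"number"}},"required":["series"]}

```bash
mkdir -p pics; ls; python3 - <<'E'
from rig import manip
import cv2,json,numpy as np
s=manip.get_state();print(s)
for n in("side","top"):
    d=manip.get_image(n);cv2.imwrite(f"pics/{n}0.png",d["color"][:,:,::-1])
    print(n,d["fx"],d["fy"],d["cx"],d["cy"],np.array(d["R"]).tolist(),list(d["t"]))
    np.savez(f"{n}.npz",**d)
E
```

```text
pics
{'clock': 0.0, 'qpos': array([-1.44500513e+00,  2.76616426e-01,  1.50614548e+00, -2.26045186e-05,
        1.36075533e+00, -1.21008472e-01]), 'qd': array([ 0.00034527, -0.00168566,  0.00182867, -0.00091339,  0.00086893,
       -0.00173881]), 'effort': array([ 5.36900679e-04, -4.16774189e+01, -2.45805287e+01, -3.82080501e-06,
        1.11978455e-02, -5.16257757e-07]), 'position': array([ 0.14038863, -0.55704886,  0.24142259]), 'ee_rot': array([-9.62262770e-04,  9.92395146e-01,  1.23089184e-01, -1.33527422e-05]), 'contact_force': array([-0.66417291, -0.06393985, -0.16588032]), 'moment': array([-0.05867633, -0.03401961, -0.01193566]), 'width': 0.08539150333826794}
side 376.9315611204289 376.9315611204289 321.58294571023544 201.54351855636298 [[-0.9615828936491783, -0.274510038256678, 0.0016054711429562684], [-0.15133313859054487, 0.5252081908234967, -0.8374094801566583], [0.2290341018398977, -0.8054815920852736, -0.5465736775643011]] [np.float64(0.43904000035638946), np.float64(0.176324377206308), np.float64(0.95408494099103)]
top 399.1991937591901 399.1991937591901 322.5600841746722 198.26117505227322 [[-0.007378040513939234, -0.9998175347703346, 0.01761992292677406], [-0.9830219794611256, 0.004021244603716517, -0.18344377200702994], [0.18333944587705286, -0.01867422709532757, -0.9828722810354797]] [np.float64(-0.0331467346834159), np.float64(0.5098861283600579), np.float64(1.1571277640786035)]
```

View pics/side0.png

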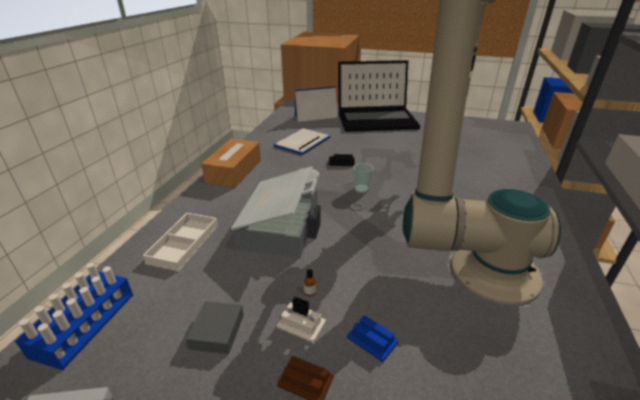

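View pics/top0.png

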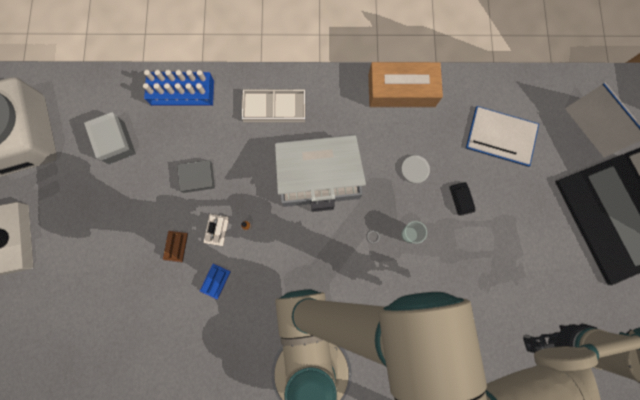

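The rest candidates in the top view are white (216,230), blue (215,281) and brown (175,246). The white one matches the description and has the black-gripped clip standing in it. I'll confirm it in crops.

```bash
python3 - <<'E'
import cv2
def c(n,x,y,w,h,k,o):
    im=cv2.imread(n)[y:y+h,x:x+w];cv2.imwrite(o,cv2.resize(im,None,fx=k,fy=k,interpolation=cv2.INTER_CUBIC))
c("pics/top0.png",185,200,80,60,10,"pics/t_rest.png")
c("pics/side0.png",265,285,80,60,10,"pics/s_rest.png")
c("pics/top0.png",265,125,110,90,7,"pics/t_case.png")
c("pics/side0.png",225,160,110,100,6,"pics/s_case.png")
E
```

```text
(no output)
```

View pics/t_rest.png

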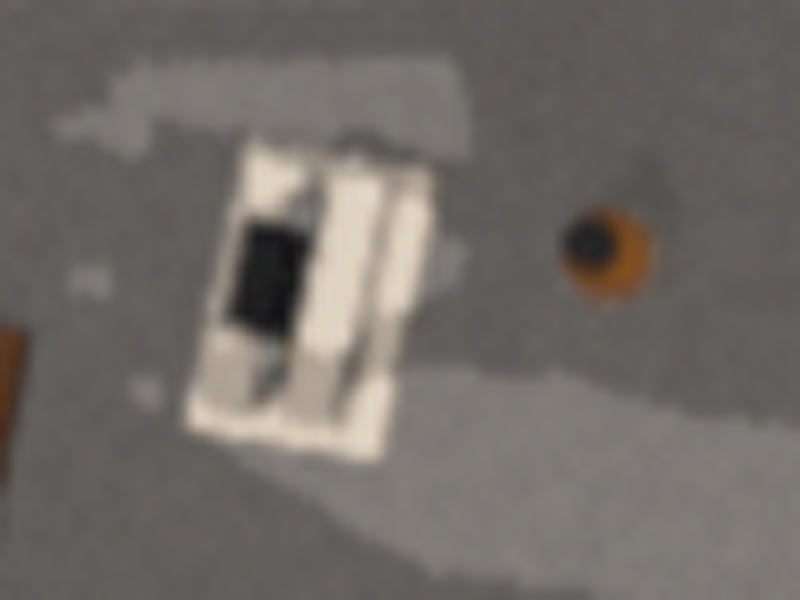

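View pics/s_rest.png

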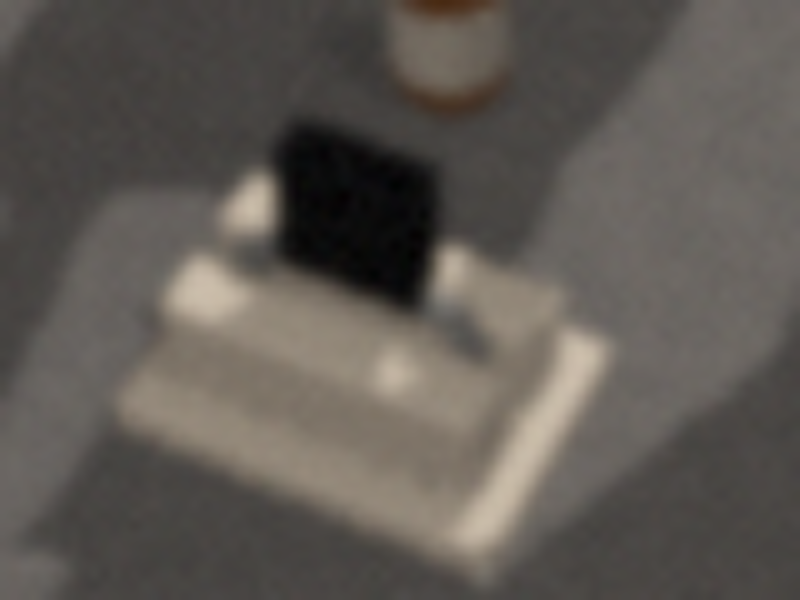

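View pics/t_case.png

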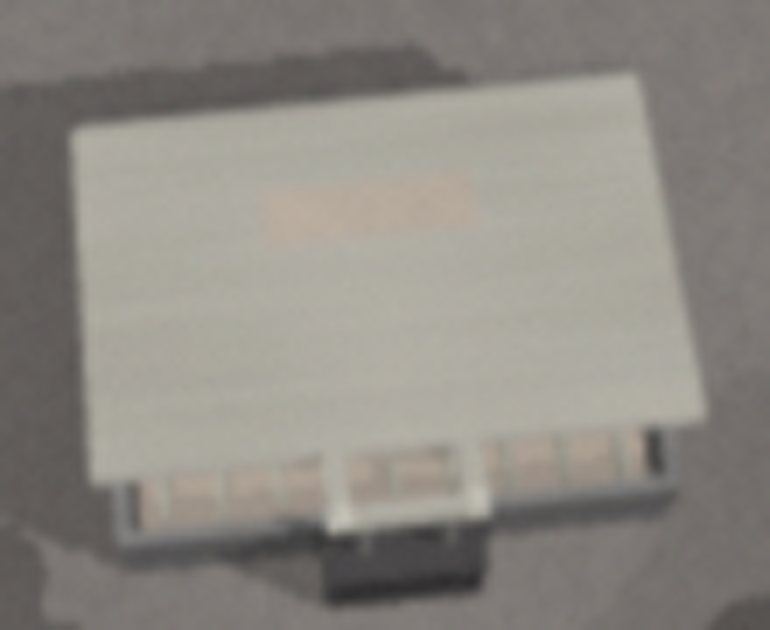

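View pics/s_case.png

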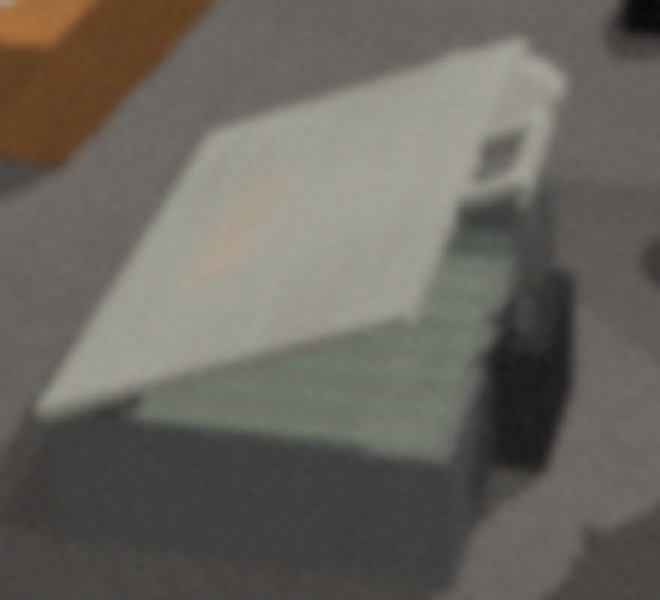

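```bash
cat > h.py <<'E'
import numpy as np,cv2
from scipy.optimize import least_squares
C={n:dict(np.load(n+".npz")) for n in("side","top")}
def proj(n,X):
    c=C[n];X=np.atleast_2d(X);p=X@c["R"].T+c["t"]
    return np.c_[c["fx"]*p[:,0]/p[:,2]+c["cx"],c["fy"]*p[:,1]/p[:,2]+c["cy"]]
def cam(n): return -C[n]["R"].T@C[n]["t"]
def ray(n,u,v,z):
    c=C[n];d=c["R"].T@np.array([(u-c["cx"])/c["fx"],(v-c["cy"])/c["fy"],1]);o=cam(n)
    return o+d*(z-o[2])/d[2]
def tf(x,y,yaw,P):
    P=np.atleast_2d(P).astype(float);c,s=np.cos(yaw),np.sin(yaw)
    return np.c_[x+c*P[:,0]-s*P[:,1],y+s*P[:,0]+c*P[:,1],P[:,2]]
def box(sx,sy,z0,z1,cx=0,cy=0): return np.array([[cx+a*sx/2,cy+b*sy/2,z] for z in(z0,z1) for a,b in((1,1),(1,-1),(-1,-1),(-1,1))])
E12=[(i,(i+1)%4) for i in range(4)]+[(4+i,4+(i+1)%4) for i in range(4)]+[(i,i+4) for i in range(4)]
def draw(src,n,segs,crop,k,out,pts=None):
    x,y,w,h=crop;im=cv2.imread(src)[y:y+h,x:x+w];im=cv2.resize(im,None,fx=k,fy=k,interpolation=cv2.INTER_CUBIC)
    for a,b,col in segs:
        p=(proj(n,[a,b])+.5-[x,y])*k-.5
        cv2.line(im,tuple(int(v) for v in p[0]),tuple(int(v) for v in p[1]),col,1,cv2.LINE_AA)
    cv2.imwrite(out,im)
def un(pts,k,x,y): return (np.array(pts,float)+.5)/k-.5+[x,y]
E
python3 - <<'E'
from h import *
print(cam("top"),cam("side"))
t=un([(245,145),(435,175),(385,460),(190,430)],10,185,200)
for z in(0,.034):
    print(z,[ray("top",*p,z).round(4).tolist() for p in t])
s=un([(120,400),(480,580),(610,345),(165,300),(300,125),(435,155),(418,305),(275,265)],10,265,285)
for z in(0,.034):
    print(z,[ray("side",*p,z).round(4).tolist() for p in s])
g=un([(245,215),(308,225),(290,335),(230,325)],10,185,200)
print([ray("top",*p,.0755).round(4).tolist() for p in g])
E
```

```text
[ 0.28883755 -0.0135826   1.23142828] [0.23033909 0.79641174 0.66842855]
0 [[0.4702, 0.3153, 0.0], [0.4605, 0.2563, 0.0], [0.3727, 0.2684, 0.0], [0.3822, 0.3281, 0.0]]
0.034 [[0.4652, 0.3062, 0.034], [0.4558, 0.2489, 0.034], [0.3704, 0.2606, 0.034], [0.3796, 0.3187, 0.034]]
0 [[0.4704, 0.3063, 0.0], [0.3823, 0.3281, 0.0], [0.3725, 0.2629, 0.0], [0.4709, 0.2782, 0.0], [0.459, 0.2215, 0.0], [0.4259, 0.2215, 0.0], [0.4164, 0.264, 0.0], [0.4507, 0.2622, 0.0]]
0.034 [[0.4582, 0.3312, 0.034], [0.3746, 0.3519, 0.034], [0.3652, 0.29, 0.034], [0.4586, 0.3046, 0.034], [0.4474, 0.2507, 0.034], [0.416, 0.2508, 0.034], [0.4069, 0.2911, 0.034], [0.4395, 0.2893, 0.034]]
[[0.4386, 0.2942, 0.0755], [0.4356, 0.2759, 0.0755], [0.4036, 0.2798, 0.0755], [0.4066, 0.2971, 0.0755]]
```

```bash
cat > fit.py <<'E'
from h import *
def lidp(r,y,h,a): return [.09-r*np.cos(a)-h*np.sin(a)*-1*-1, y, .07+r*np.sin(a)+h*np.cos(a)] if 0 else [.09-r*np.cos(a)+h*np.sin(a),y,.07+r*np.sin(a)+h*np.cos(a)]
def model(p):
    x,y,w,a=p
    L=tf(x,y,w,[lidp(0,.123,.006,a),lidp(0,-.123,.006,a),lidp(.182,-.123,.006,a),lidp(.182,.123,.006,a),lidp(.216,.032,.006,a),lidp(.216,-.032,.006,a)])
    B=tf(x,y,w,box(.18,.24,0,.07)); P=tf(x,y,w,box(.026,.07,0,.07,-.103))
    return L,B,P
tp=un([(72,130),(637,75),(706,418),(92,483),(328,530),(490,515)],7,265,125)
sp=un([(40,410),(212,128),(525,42),(412,318)],6,225,160)
def res(p):
    L,B,P=model(p)
    r=np.r_[(proj("top",L)-tp).ravel(),(proj("side",L[:4])-sp).ravel()]
    return r
if __name__=="__main__":
    f=least_squares(res,[.45,0,.1,.5]);print(f.x.round(4));print(f.fun.reshape(-1,2).round(1).tolist())
    np.save("case.npy",f.x)
    L,B,P=model(f.x);G=(0,255,0)
    segs=[(L[i],L[(i+1)%4],(0,0,255)) for i in range(4)]+[(L[4],L[5],(0,0,255))]+[(B[i],B[j],G) for i,j in E12]+[(P[i],P[j],(255,0,0)) for i,j in E12]
    S=tf(*f.x[:3],[[-.102,.018,.07],[-.102,.018,.14],[-.102,-.018,.14],[-.102,-.018,.07]])
    segs+=[(S[i],S[i+1],(0,255,255)) for i in range(3)]
    draw("pics/top0.png","top",segs,(265,125,110,90),7,"pics/tc2.png")
    draw("pics/side0.png","side",segs,(225,160,110,100),6,"pics/sc2.png")
E
python3 fit.py
```

```text
[ 0.5935 -0.0244  0.1049  0.3832]
[[-0.1, 0.6], [-0.1, 0.2], [0.1, 0.3], [0.0, 0.3], [0.2, 0.4], [0.2, 0.1], [-0.8, -0.3], [-0.3, 0.0], [0.0, -0.5], [-0.6, 0.0]]
```

```bash
python3 -c "
import cv2,numpy as np
a=cv2.imread('pics/tc2.png');b=cv2.imread('pics/sc2.png')
cv2.imwrite('pics/both.png',cv2.resize(np.hstack([cv2.resize(a,(733,600)),b]),(800,361)))"
```

```text
(no output)
```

View pics/tc2.png

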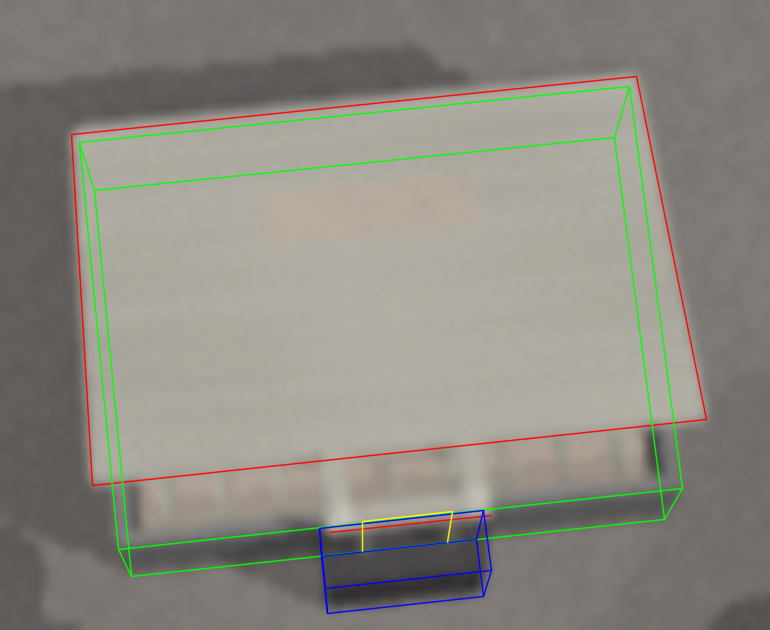

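View pics/sc2.png

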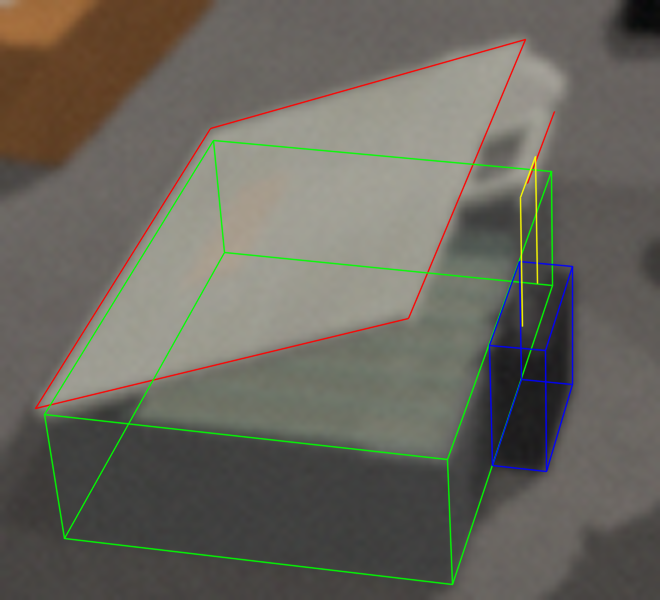

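```bash
python3 - <<'E'
from fit import *
x,y,w,a=np.load("case.npy")
print("staple",tf(x,y,w,[[-.102,0,.14]]))
for b in np.arange(.4,-.01,-.05):
    print(round(b,2),(tf(x,y,w,[lidp(.172,.085,.006,b)])[0]+[0,0,.011]).round(4))
E
```

```text
staple [[ 0.49210337 -0.0351057   0.14      ]]
0.4 [0.5189 0.0532 0.1535]
0.35 [0.5155 0.0528 0.1456]
0.3 [0.5125 0.0525 0.1376]
0.25 [0.5099 0.0522 0.1294]
0.2 [0.5077 0.052  0.1211]
0.15 [0.5059 0.0518 0.1126]
0.1 [0.5045 0.0517 0.1041]
0.05 [0.5036 0.0516 0.0956]
0.0 [0.5031 0.0515 0.087 ]
```

Emit:
move_arm([
  [[0.0188, 0.0305, -0.0025, 0, 0, 0, 0], [0.0188, 0.0305, -0.0025, 0, 0, 0, 0], [0.0188, 0.0305, -0.0025, 0, 0, 0, 0], [0.0188, 0.0305, -0.0025, 0, 0, 0, 0], [0.0188, 0.0305, -0.0025, 0, 0, 0, 0], [0.0188, 0.0305, -0.0025, 0, 0, 0, 0], [0.0188, 0.0305, -0.0025, 0, 0, 0, 0], [0.0188, 0.0305, -0.0025, 0, 0, 0, 0], [0.0188, 0.0305, -0.0025, 0, 0, 0, 0], [0.0188, 0.0305, -0.0025, 0, 0, 0, 0], [0.0188, 0.0305, -0.0025, 0, 0, 0, 0], [0.0188, 0.0305, -0.0025, 0, 0, 0, 0], [0.0188, 0.0305, -0.0025, 0, 0, 0, 0], [0.0188, 0.0305, -0.0025, 0, 0, 0, 0], [0.0188, 0.0305, -0.0025, 0, 0, 0, 0], [0.0188, 0.0305, -0.0025, 0, 0, 0, 0], [0.0188, 0.0305, -0.0025, 0, 0, 0, 0], [0.0188, 0.0305, -0.0025, 0, 0, 0, 0], [0.0188, 0.0305, -0.0025, 0, 0, 0, 0], [0.0188, 0.0305, -0.0025, 0, 0, 0, 0]],
], newtons=30)

```text
clock: 1.77
position: [0.5168, 0.0542, 0.1919]
ee_rot: [0.0, 0.992, 0.123, -0.0]
contact_force: [0.2, -0.4, 0.8]
width: -0.0001
```

Emit:
move_arm([
  [[0, 0, -0.015, 0, 0, 0, 0], [0, 0, -0.015, 0, 0, 0, 0], [0, 0, -0.008, 0, 0, 0, 0], [-0.0008, 0, -0.006, 0, 0, 0, 0], [-0.0008, 0, -0.006, 0, 0, 0, 0], [-0.0008, 0, -0.006, 0, 0, 0, 0], [-0.0008, 0, -0.006, 0, 0, 0, 0]],
])

```text
clock: 2.35
position: [0.5134, 0.0519, 0.1304]
ee_rot: [0.0, 0.992, 0.123, 0.001]
contact_force: [0.5, -0.0, 1.4]
width: 0.0001
```

Emit:
move_arm([
  [[-0.0014, 0, -0.006, 0, 0, 0, 0], [-0.0014, 0, -0.006, 0, 0, 0, 0], [-0.0014, 0, -0.006, 0, 0, 0, 0], [-0.001, 0, -0.006, 0, 0, 0, 0], [-0.001, 0, -0.005, 0, 0, 0, 0], [-0.001, 0, -0.005, 0, 0, 0, 0]],
])

```text
clock: 2.85
position: [0.5063, 0.0524, 0.0959]
ee_rot: [0.0, 0.992, 0.123, 0.0]
contact_force: [2.1, -0.9, 0.8]
width: -0.0005
```

Emit:
move_arm([
  [[0, 0, -0.003, 0, 0, 0, 0], [0, 0, -0.003, 0, 0, 0, 0], [0, 0, -0.002, 0, 0, 0, 0], [0, 0, -0.0005, 0, 0, 0, 0], [0, 0, 0, 0, 0, 0, 0]],
])

```text
clock: 3.27
position: [0.5059, 0.0525, 0.0876]
ee_rot: [-0.0, 0.992, 0.123, -0.0]
contact_force: [-0.6, -0.5, 0.6]
width: 0.0004
```

```bash
cat > snap.py <<'E'
import sys;from rig import manip;import cv2
for n in("side","top"):
    cv2.imwrite(f"pics/{n}{sys.argv[1]}.png",manip.get_image(n)["color"][:,:,::-1])
s=manip.get_state();print(s["clock"],s["position"].round(4),s["contact_force"].round(1),s["width"])
E
python3 snap.py 1; python3 - <<'E'
from fit import *
x,y,w,a=np.load("case.npy")
for n,c,k in(("side",(225,160,110,100),6),("top",(265,125,110,90),7)):
    L,B,P=model((x,y,w,0))
    draw(f"pics/{n}1.png",n,[(L[i],L[(i+1)%4],(0,0,255)) for i in range(4)],c,k,f"pics/{n}1c.png")
E
```

```text
3.3667 [0.5062 0.0525 0.0879] [-0.1  0.5  1.2] -0.00016035503067126988
```

View pics/side1c.png

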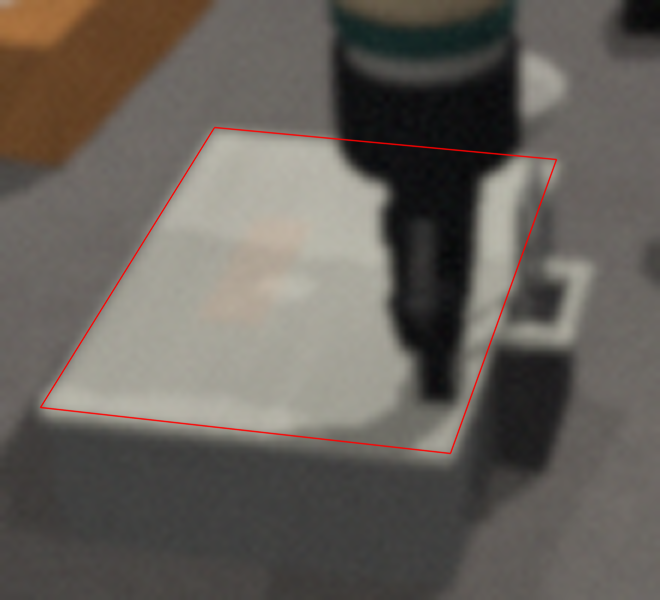

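The lid's outline nearly matches the shut model, with its front edge near (450,453). I'll press gently until it seats.

Emit:
move_arm([
  [[0, 0, -0.001, 0, 0, 0, 0], [0, 0, -0.0005, 0, 0, 0, 0], [0, 0, 0, 0, 0, 0, 0]],
])

```text
clock: 3.62
position: [0.5065, 0.0524, 0.087]
ee_rot: [0.0, 0.992, 0.123, 0.001]
contact_force: [-1.0, -0.4, 5.1]
width: -0.0004
```

Emit:
move_arm([
  [[0, 0, -0.001, 0, 0, 0, 0], [0, 0, 0, 0, 0, 0, 0], [0, 0, 0, 0, 0, 0, 0]],
])

```text
clock: 3.87
position: [0.5064, 0.0525, 0.0869]
ee_rot: [0.0, 0.992, 0.123, 0.001]
contact_force: [-3.1, 0.4, 11.0]
width: 0.0004
```

Emit:
move_arm([
  [[0, 0, 0.015, 0, 0, 0, 0], [0, 0, 0.025, 0, 0, 0, 0], [0, 0, 0.03, 0, 0, 0, 0.04], [0, 0, 0.023, 0, 0, 0, 0.04], [-0.0085, 0.0239, 0, 0, 0, -0.0388, 0.04], [-0.0085, 0.0239, 0, 0, 0, -0.0388, 0.04], [-0.0085, 0.0239, 0, 0, 0, -0.0388, 0.04], [-0.0085, 0.0239, 0, 0, 0, -0.0388, 0.04], [-0.0085, 0.0239, 0, 0, 0, -0.0388, 0.04], [-0.0085, 0.0239, 0, 0, 0, -0.0388, 0.04], [-0.0085, 0.0239, 0, 0, 0, -0.0388, 0.04], [-0.0085, 0.0239, 0, 0, 0, -0.0388, 0.04], [-0.0085, 0.0239, 0, 0, 0, -0.0388, 0.04], [-0.0085, 0.0239, 0, 0, 0, -0.0388, 0.04], [0, 0, 0, 0, 0, 0, 0.04]],
])

```text
clock: 5.12
position: [0.4196, 0.295, 0.1783]
ee_rot: [-0.001, 0.998, -0.069, -0.0]
contact_force: [0.0, -0.4, -0.1]
width: 0.04
```

```bash
python3 snap.py 2; python3 - <<'E'
from fit import *
x,y,w,a=np.load("case.npy")
L,B,P=model((x,y,w,0))
for n,c,k in(("side",(225,180,110,85),7),("top",(265,125,110,85),7)):
    segs=[(L[i],L[(i+1)%4],(0,0,255)) for i in range(4)]
    for dz in(-.01,0,.01):
        S=tf(x,y,w,[[-.102,.018,.07],[-.102,.018,.14+dz],[-.102,-.018,.14+dz],[-.102,-.018,.07]])
        segs+=[(S[1],S[2],(0,255,255))]
    draw(f"pics/{n}2.png",n,segs,c,k,f"pics/{n}2c.png")
draw("pics/side2.png","side",[],(305,190,40,60),10,"pics/st2.png")
E
```

```text
5.2167 [0.4207 0.2919 0.1782] [ 0.2 -0.3 -0.1] 0.039973940762059866
```

View pics/side2c.png

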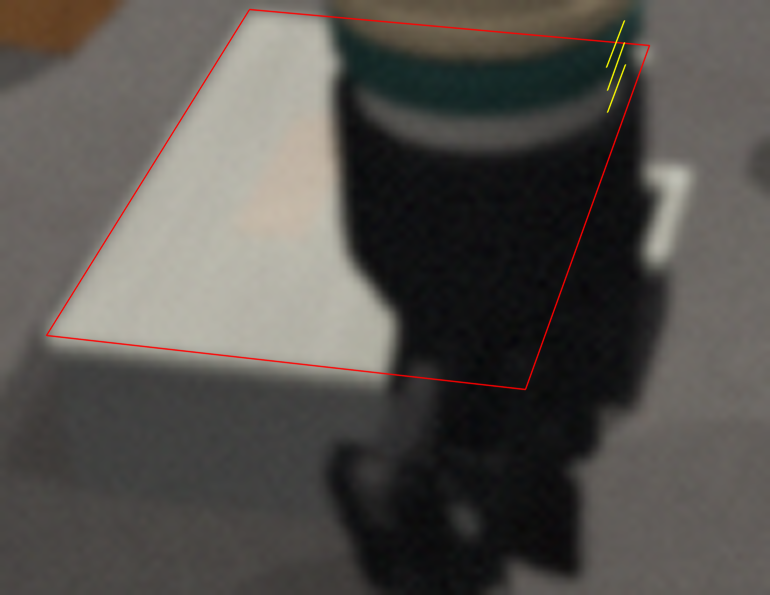

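View pics/top2.png

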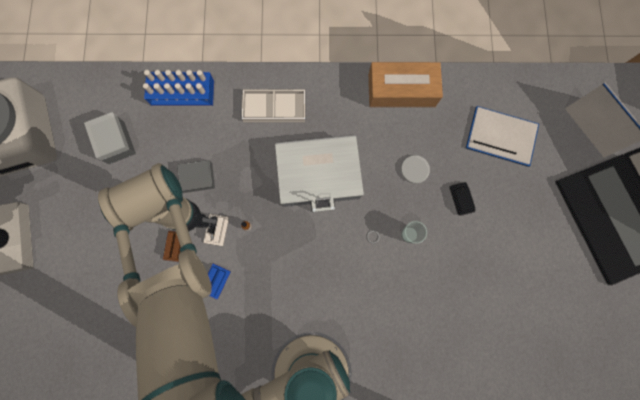

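View pics/side2.png

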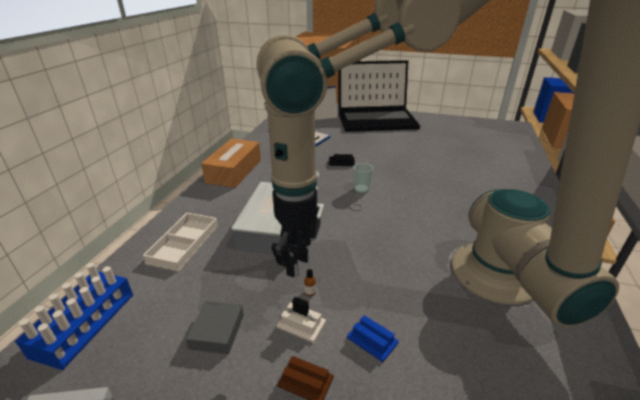

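The lid lies on the shut outline and the open gripper is above the rest. I'll descend over the grip block.

Emit:
move_arm([
  [[0, 0, -0.02, 0, 0, 0, 0.04], [0, 0, -0.02, 0, 0, 0, 0.04], [0, 0, -0.02, 0, 0, 0, 0.04], [0, 0, -0.02, 0, 0, 0, 0.04], [0, 0, -0.014, 0, 0, 0, 0.04], [0, 0, 0, 0, 0, 0, 0.04]],
])

```text
clock: 5.72
position: [0.4195, 0.2891, 0.0816]
ee_rot: [0.002, 0.997, -0.071, -0.003]
contact_force: [-0.7, 0.1, 0.0]
width: 0.04
```

```bash
python3 snap.py 3; python3 - <<'E'
from h import *
for n,c,k in(("side",(265,265,80,75),8),("top",(180,195,80,60),10)):
    draw(f"pics/{n}3.png",n,[],c,k,f"pics/{n}3c.png")
E
```

```text
5.8167 [0.4214 0.2904 0.0842] [-0.1 -0.6  0.6] 0.04011143810343131
```

View pics/side3c.png

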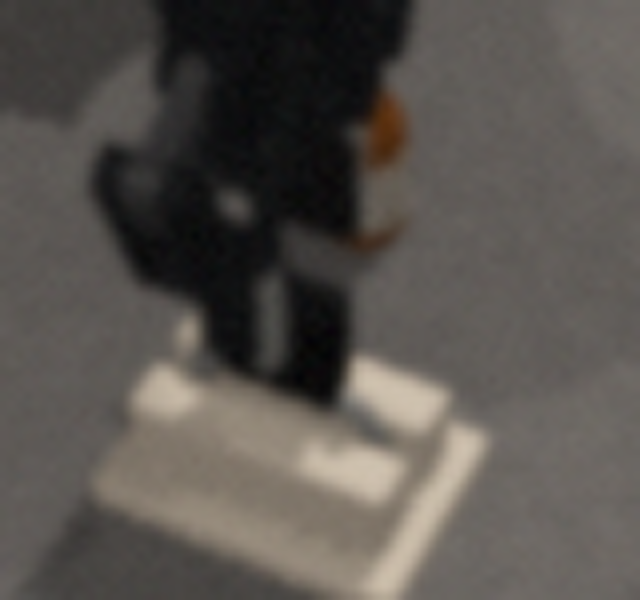

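View pics/top3c.png

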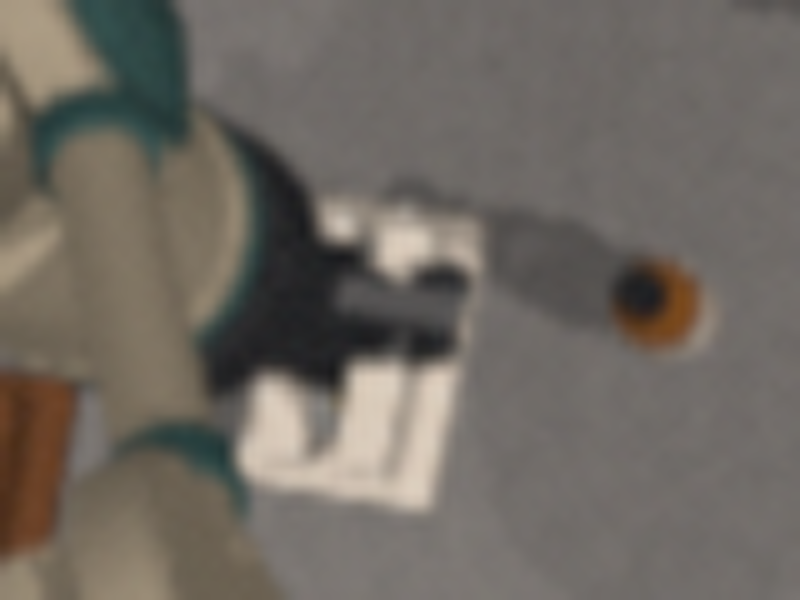

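Emit:
move_arm([
  [[0, 0, -0.012, 0, 0, 0, 0.04], [0, 0, -0.01, 0, 0, 0, 0.04], [0, 0, -0.008, 0, 0, 0, 0.04], [0, 0, 0, 0, 0, 0, 0.04], [0, 0, 0, 0, 0, 0, 0.02], [0, 0, 0, 0, 0, 0, 0.01], [0, 0, 0, 0, 0, 0, 0.0], [0, 0, 0, 0, 0, 0, 0.0], [0, 0, 0, 0, 0, 0, 0.0], [0, 0, 0, 0, 0, 0, 0.0]],
], newtons=50)

```text
clock: 6.65
position: [0.4215, 0.2915, 0.0548]
ee_rot: [-0.0, 0.998, -0.07, 0.001]
contact_force: [0.5, -1.1, 2.8]
width: 0.0133
```

Emit:
move_arm([
  [[0, 0, 0.008, 0, 0, 0, 0], [0, 0, 0.015, 0, 0, 0, 0], [0, 0, 0.02, 0, 0, 0, 0], [0, 0, 0.025, 0, 0, 0, 0], [0, 0, 0.025, 0, 0, 0, 0], [0, 0, 0.025, 0, 0, 0, 0], [0, 0, 0.022, 0, 0, 0, 0], [0, 0, 0.01, 0, 0, 0, 0], [0, 0, 0, 0, 0, 0, 0]],
])

```text
clock: 7.4
position: [0.4223, 0.2922, 0.207]
ee_rot: [-0.001, 0.998, -0.071, 0.002]
contact_force: [0.1, -0.3, -0.9]
width: 0.0132
```

```bash
python3 snap.py 4; python3 - <<'E'
from h import *
print(proj("side",[.4215,.2915,.17]))
for n,c,k in(("side",(255,200,80,80),9),):
    draw(f"pics/{n}4.png",n,[],c,k,f"pics/{n}4c.png")
E
```

```text
7.5 [0.4205 0.2912 0.2037] [ 0.6 -1.  -0.8] 0.013121345427033049
[[297.59079352 265.82094616]]
```

View pics/side4c.png

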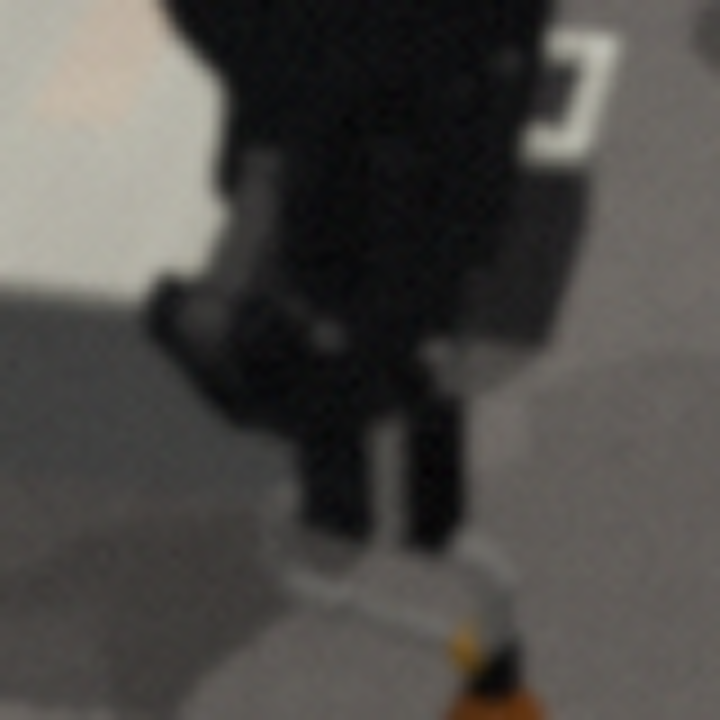

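The clip is out. There's an orange spot at crop (465,645), but the bottle behind it confuses the view. I'll move nearer the side camera to see which way the nose points.

Emit:
move_arm([
  [[-0.003, 0.015, 0.016, 0, 0, 0.041, 0], [-0.003, 0.015, 0.016, 0, 0, 0.041, 0], [-0.003, 0.015, 0.016, 0, 0, 0.041, 0], [-0.003, 0.015, 0.016, 0, 0, 0.041, 0], [-0.003, 0.015, 0.016, 0, 0, 0.041, 0], [-0.003, 0.015, 0.016, 0, 0, 0.041, 0], [0, 0, 0, 0, 0, 0, 0], [0, 0, 0, 0, 0, 0, 0]],
])

```text
clock: 8.17
position: [0.4027, 0.3815, 0.2988]
ee_rot: [0.001, 0.999, 0.053, -0.001]
contact_force: [0.4, 0.1, -1.5]
width: 0.0136
```

```bash
python3 snap.py 5; python3 - <<'E'
from h import *
from rig import manip
P=manip.get_state()["position"];w=.105
q=tf(P[0],P[1],w,[[0,0,P[2]+.008],[0,0,P[2]+.008-.052],[.03,0,P[2]-.044]]);p=proj("side",q);print(p)
c=p[1].astype(int)
draw("pics/side5.png","side",[],(c[0]-35,c[1]-40,70,60),10,"pics/side5c.png")
E
```

```text
8.2667 [0.4023 0.3802 0.2979] [ 0.  -0.2 -1.2] 0.01316334234299269
[[287.55669121 240.3164387 ]
 [289.11291168 265.7842662 ]
 [270.94761539 263.54540448]]
```

View pics/side5c.png

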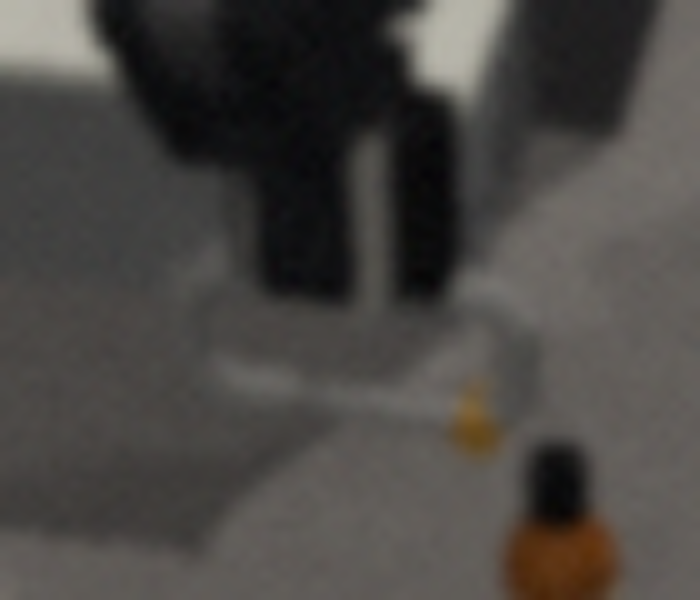

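The brass pivot at crop (475,415) is the hinge end, towards -x, and the thicker nose section is on the left, so the nose points to +x. I'll overlay a clip model to check the grip offset.

```bash
cat > clip.py <<'E'
from h import *
def clipsegs(P,w,off=0):
    g=np.array([P[0],P[1],P[2]+.008-.052])
    def T(pts): return tf(g[0],g[1],w,np.array(pts)+[off,0,g[2]])
    F=T([[-.03,0,0],[.03,0,0],[.03,0,.0325],[-.03,0,.0325]])
    I=T([[-.023,0,.006],[.023,0,.006],[.023,0,.0255],[-.023,0,.0255]])
    H=T([[-.02,0,.001],[-.02,0,.006],[.008,0,0],[.008,0,.007]])
    return [(F[i],F[(i+1)%4],(0,0,255)) for i in range(4)]+[(I[i],I[(i+1)%4],(0,255,0)) for i in range(4)]+[(H[0],H[1],(255,0,0)),(H[2],H[3],(255,255,0))]
E
python3 - <<'E'
from clip import *
draw("pics/side5.png","side",clipsegs([.4023,.3802,.2979],.105),(254,225,70,60),10,"pics/side5d.png")
draw("pics/top5.png","top",clipsegs([.4023,.3802,.2979],.105),(130,190,80,60),10,"pics/top5d.png")
E
```

```text
(no output)
```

View pics/side5d.png

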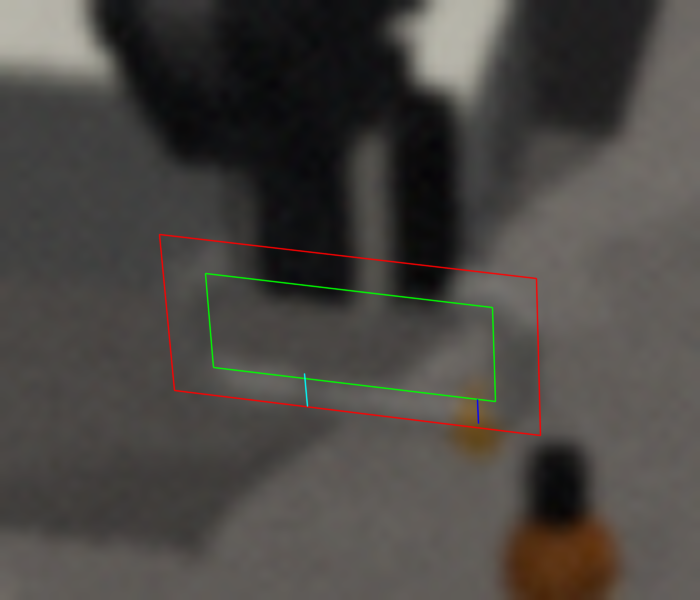

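View pics/top5d.png

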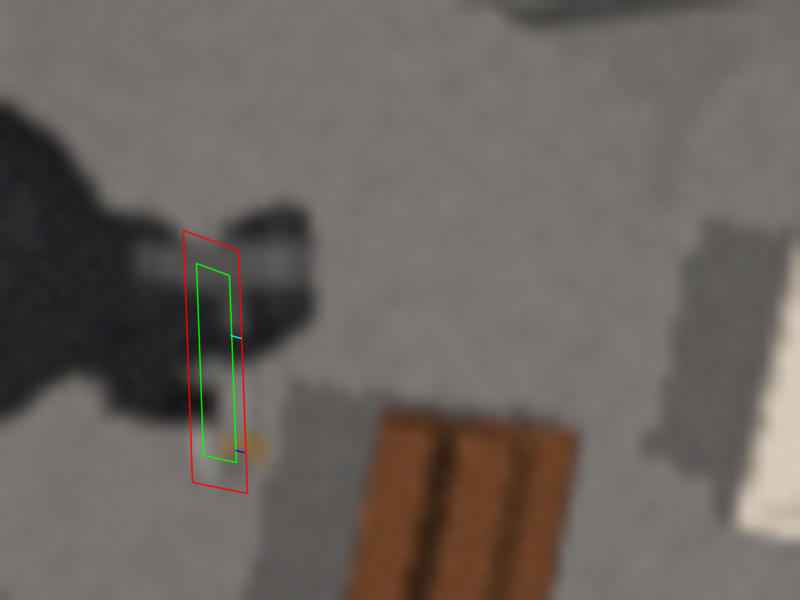

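Emit:
move_arm([
  [[0.0062, -0.0297, -0.003, 0, 0, 0, 0], [0.0062, -0.0297, -0.003, 0, 0, 0, 0], [0.0062, -0.0297, -0.003, 0, 0, 0, 0], [0.0062, -0.0297, -0.003, 0, 0, 0, 0], [0.0062, -0.0297, -0.003, 0, 0, 0, 0], [0.0062, -0.0297, -0.003, 0, 0, 0, 0], [0.0062, -0.0297, -0.003, 0, 0, 0, 0], [0.0062, -0.0297, -0.003, 0, 0, 0, 0], [0.0062, -0.0297, -0.003, 0, 0, 0, 0], [0.0062, -0.0297, -0.003, 0, 0, 0, 0], [0.0062, -0.0297, -0.003, 0, 0, 0, 0], [0.0062, -0.0297, -0.003, 0, 0, 0, 0], [0.0062, -0.0297, -0.003, 0, 0, 0, 0], [0.0062, -0.0297, -0.003, 0, 0, 0, 0], [0, 0, 0, 0, 0, 0, 0], [0, 0, 0, 0, 0, 0, 0], [0, 0, 0, 0, 0, 0, 0]],
])

```text
clock: 9.68
position: [0.4886, -0.0346, 0.2571]
ee_rot: [-0.001, 0.999, 0.051, -0.001]
contact_force: [0.7, 0.1, -0.9]
width: 0.0131
```

```bash
python3 snap.py 6; python3 - <<'E'
from clip import *
from rig import manip
P=manip.get_state()["position"]
x,y,w,a=np.load("case.npy")
S=[]
for dz in(-.01,0,.01):
    q=tf(x,y,w,[[-.102,.018,.14+dz],[-.102,-.018,.14+dz]]);S+=[(q[0],q[1],(0,255,255))]
draw("pics/side6.png","side",clipsegs(P,w)+S,(290,170,60,60),10,"pics/side6d.png")
draw("pics/side6.png","side",[],(290,170,60,60),10,"pics/side6c.png")
draw("pics/top6.png","top",clipsegs(P,w)+S,(290,160,70,60),10,"pics/top6d.png")
E
```

```text
9.7833 [ 0.4891 -0.0337  0.2578] [-0.4  0.9 -0.7] 0.012988549938189004
```

View pics/side6d.png

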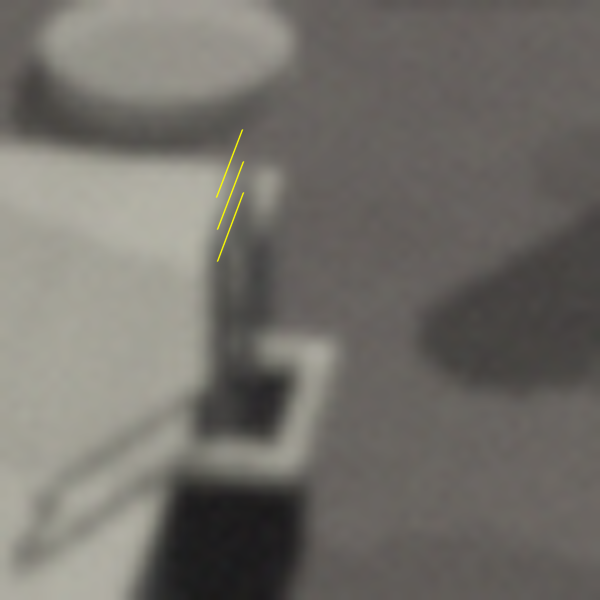

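View pics/side6c.png

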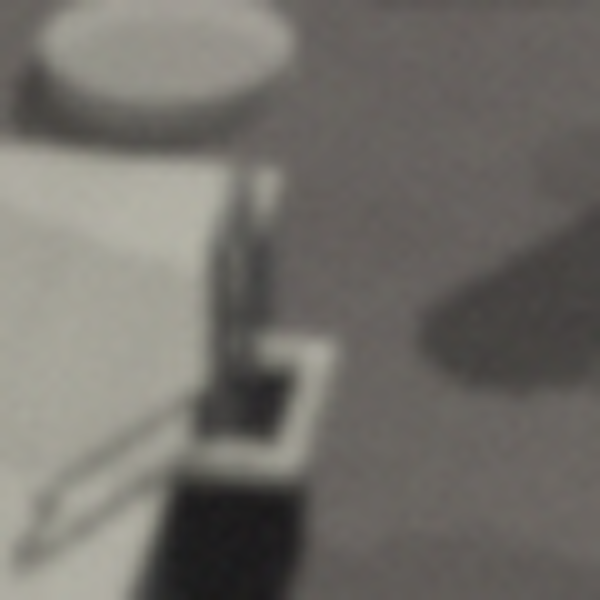

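View pics/top6d.png

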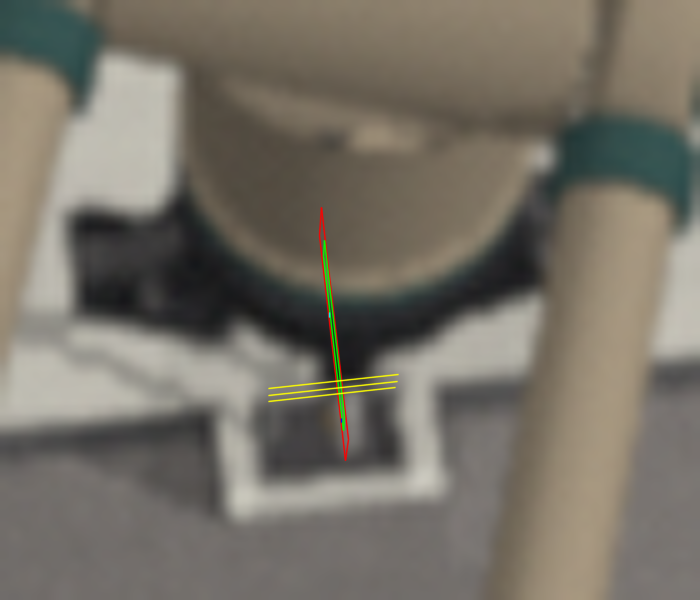

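```bash
python3 - <<'E'
from clip import *
P=[.4888,-.0340,.2575];x,y,w,a=np.load("case.npy")
S=[]
q=tf(x,y,w,[[-.102,.018,.07],[-.102,.018,.14],[-.102,-.018,.14],[-.102,-.018,.07]]);S=[(q[i],q[i+1],(0,255,255)) for i in range(3)]
print([ (proj("side",s[0])) for s in clipsegs(P,w)])
draw("pics/side6.png","side",clipsegs(P,w)+S,(280,140,55,75),8,"pics/side6e.png")
draw("pics/side6.png","side",[],(280,140,55,75),8,"pics/side6f.png")
a=cv2.imread("pics/side6e.png");b=cv2.imread("pics/side6f.png");cv2.imwrite("pics/side6g.png",np.hstack([b,a])[:600,:800] if 0 else cv2.resize(np.hstack([b,a]),(800,545)))
E
```

```text
[array([[324.77904301, 166.10517241]]), array([[302.04285871, 164.21396734]]), array([[301.70293768, 152.87591334]]), array([[324.8591151 , 154.70007983]]), array([[322.11127915, 163.81011632]]), array([[304.62178237, 162.36933963]]), array([[304.44687685, 155.56602672]]), array([[322.12944662, 156.97601599]]), array([[320.96204106, 165.44327052]]), array([[310.33298444, 164.90354337]])]
```

View pics/side6g.png

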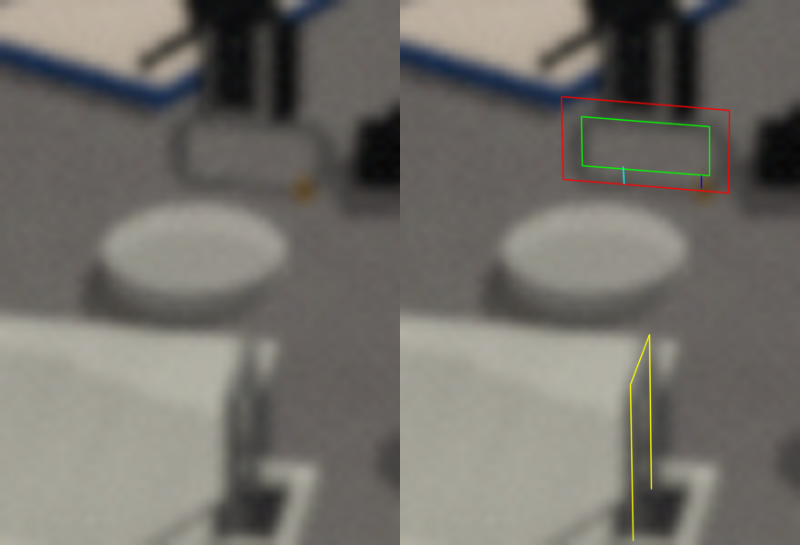

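Emit:
move_arm([
  [[-0.0005, -0.001, -0.015, 0, 0, 0, 0], [0, 0, -0.015, 0, 0, 0, 0], [0, 0, -0.012, 0, 0, 0, 0], [0, 0, -0.008, 0, 0, 0, 0], [0, 0, 0, 0, 0, 0, 0], [0, 0, 0, 0, 0, 0, 0]],
])

```text
clock: 10.28
position: [0.4892, -0.0347, 0.2083]
ee_rot: [-0.0, 0.999, 0.053, -0.0]
contact_force: [0.2, 1.1, 0.1]
width: 0.013
```

```bash
python3 snap.py 7; python3 - <<'E'
from clip import *
from rig import manip
P=manip.get_state()["position"];x,y,w,a=np.load("case.npy")
q=tf(x,y,w,[[-.102,.018,.07],[-.102,.018,.14],[-.102,-.018,.14],[-.102,-.018,.07]]);S=[(q[i],q[i+1],(0,255,255)) for i in range(3)]
draw("pics/side7.png","side",clipsegs(P,w)+S,(290,155,50,70),8,"pics/e.png")
draw("pics/side7.png","side",[],(290,155,50,70),8,"pics/f.png")
cv2.imwrite("pics/side7g.png",np.hstack([cv2.imread("pics/f.png"),cv2.imread("pics/e.png")]))
E
```

```text
10.3833 [ 0.4899 -0.0352  0.2091] [-0.3  0.4 -1.9] 0.01370082548369592
```

View pics/side7g.png

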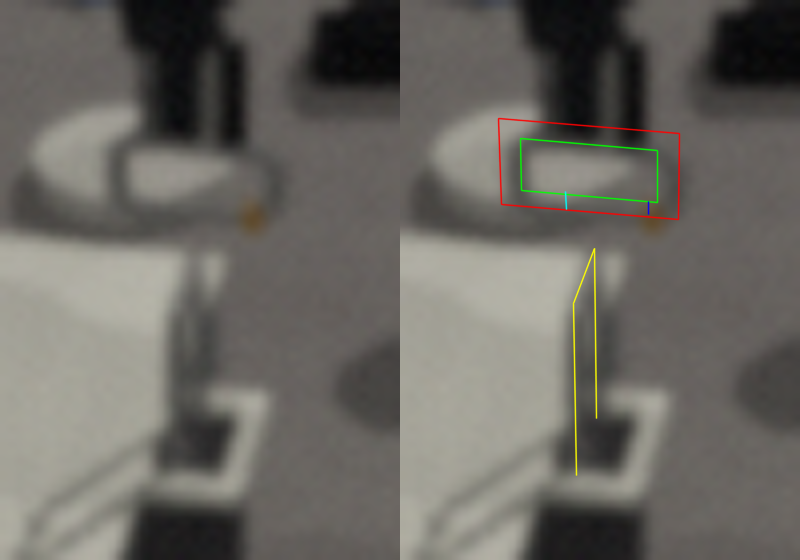

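```bash
python3 - <<'E'
from clip import *
im=cv2.cvtColor(cv2.imread("pics/side7.png"),cv2.COLOR_BGR2GRAY)
for r in range(183,210,2): print(r,im[r,305:325].tolist())
b=cv2.imread("pics/side7.png").astype(int)
m=(b[:,:,2]-b[:,:,0]);sub=m[175:190,312:332];
ys,xs=np.nonzero(sub>25);wt=sub[ys,xs];print("brass",(xs*wt).sum()/wt.sum()+312,(ys*wt).sum()/wt.sum()+175,len(xs))
x,y,w,a=np.load("case.npy")
for yy,z in((.018,.14),(.018,.10),(-.018,.14),(-.018,.10)): print(proj("side",tf(x,y,w,[[-.102,yy,z]])))
P=[.4889,-.0355,.2085]
print("hinge",proj("side",tf(P[0],P[1],w,[[-.02,0,P[2]-.0405]])))
E
```

```text
183 [84, 81, 80, 77, 80, 82, 81, 85, 87, 92, 94, 95, 93, 93, 92, 88, 83, 87, 92, 99]
185 [115, 111, 114, 115, 116, 115, 113, 109, 109, 103, 102, 106, 103, 103, 98, 101, 100, 100, 100, 98]
187 [172, 172, 173, 170, 170, 169, 164, 152, 130, 121, 133, 146, 136, 115, 101, 99, 98, 100, 99, 99]
189 [177, 178, 175, 177, 178, 177, 169, 147, 123, 114, 130, 148, 134, 110, 98, 97, 98, 97, 98, 98]
191 [175, 175, 177, 177, 176, 171, 154, 127, 106, 97, 112, 121, 109, 99, 97, 97, 98, 96, 98, 96]
193 [178, 176, 178, 176, 175, 162, 134, 113, 96, 89, 92, 92, 93, 95, 96, 96, 96, 96, 95, 97]
195 [171, 172, 173, 174, 169, 147, 111, 92, 98, 86, 76, 76, 87, 94, 97, 100, 97, 96, 98, 97]
197 [162, 164, 163, 163, 159, 137, 102, 86, 94, 84, 73, 75, 86, 95, 97, 102, 99, 101, 98, 97]
199 [162, 160, 162, 161, 156, 133, 97, 80, 84, 77, 70, 75, 87, 92, 95, 97, 98, 100, 98, 101]
201 [159, 161, 163, 162, 153, 130, 96, 78, 72, 73, 69, 75, 86, 96, 100, 102, 101, 98, 101, 101]
203 [161, 161, 162, 160, 155, 131, 98, 82, 82, 85, 91, 110, 120, 126, 125, 126, 123, 123, 110, 103]
205 [161, 163, 164, 162, 154, 132, 97, 79, 80, 81, 95, 117, 133, 140, 148, 161, 167, 160, 134, 110]
207 [163, 162, 164, 162, 153, 130, 95, 70, 59, 59, 63, 66, 70, 80, 112, 143, 152, 143, 121, 106]
209 [162, 160, 151, 137, 116, 91, 74, 66, 54, 50, 44, 42, 45, 73, 115, 145, 148, 127, 111, 100]
brass 321.02521008403363 181.82072829131653 10
[[311.29354369 192.47967515]]
[[311.48929046 204.98403765]]
[[313.85234834 185.67357482]]
[[313.98957238 197.96700222]]
hinge [[321.06941295 180.78071552]]
```

Brass pivot: measured at px 321.0, predicted 321.1. Staple legs: measured at 311.5 and 314.0, predicted 311.4 and 313.9. The lateral alignment is right, with the bar at about +3.3 mm in the clip, so I'll descend slowly.

Emit:
move_arm([
  [[-0.0003, 0, -0.003, 0, 0, 0, 0], [0, 0, -0.003, 0, 0, 0, 0], [0, 0, -0.003, 0, 0, 0, 0], [0, 0, -0.002, 0, 0, 0, 0], [0, 0, 0, 0, 0, 0, 0]],
])

```text
clock: 10.8
position: [0.4887, -0.0354, 0.1968]
ee_rot: [-0.0, 0.999, 0.052, -0.001]
contact_force: [0.8, -0.2, -1.4]
width: 0.013
```

Emit:
move_arm([
  [[0, 0, -0.0015, 0, 0, 0, 0], [0, 0, -0.0015, 0, 0, 0, 0], [0, 0, 0, 0, 0, 0, 0]],
])

```text
clock: 11.05
position: [0.4889, -0.0354, 0.194]
ee_rot: [-0.0, 0.999, 0.052, -0.0]
contact_force: [0.2, 0.8, -2.3]
width: 0.0132
```

Emit:
move_arm([
  [[0, 0, -0.0015, 0, 0, 0, 0], [0, 0, -0.0015, 0, 0, 0, 0], [0, 0, 0, 0, 0, 0, 0]],
])

```text
clock: 11.3
position: [0.4889, -0.0354, 0.191]
ee_rot: [-0.0, 0.999, 0.052, -0.0]
contact_force: [1.0, 0.2, -1.2]
width: 0.0137
```

Emit:
move_arm([
  [[0, 0, -0.0015, 0, 0, 0, 0], [0, 0, -0.0015, 0, 0, 0, 0], [0, 0, 0, 0, 0, 0, 0]],
])

```text
clock: 11.55
position: [0.4889, -0.0354, 0.188]
ee_rot: [-0.0, 0.999, 0.052, -0.0]
contact_force: [-0.2, 0.4, -1.3]
width: 0.0129
```

Emit:
move_arm([
  [[0, 0, -0.0015, 0, 0, 0, 0], [0, 0, -0.0015, 0, 0, 0, 0], [0, 0, 0, 0, 0, 0, 0]],
])

```text
clock: 11.8
position: [0.4889, -0.0353, 0.185]
ee_rot: [-0.0, 0.999, 0.052, -0.0]
contact_force: [0.6, -0.3, -1.1]
width: 0.0133
```

Emit:
move_arm([
  [[0, 0, -0.0015, 0, 0, 0, 0], [0, 0, -0.0015, 0, 0, 0, 0], [0, 0, 0, 0, 0, 0, 0]],
])

```text
clock: 12.05
position: [0.4892, -0.0354, 0.1825]
ee_rot: [0.0, 0.999, 0.052, 0.0]
contact_force: [-0.4, 1.3, 2.5]
width: 0.0132
```

Emit:
move_arm([
  [[0, 0, -0.0015, 0, 0, 0, 0], [0, 0, -0.0015, 0, 0, 0, 0], [0, 0, 0, 0, 0, 0, 0]],
])

```text
clock: 12.3
position: [0.4892, -0.0354, 0.1794]
ee_rot: [0.0, 0.999, 0.052, 0.0]
contact_force: [-0.9, -0.1, 2.6]
width: 0.0131
```

Contact with the gate came at TCP z of about 0.184, pushing about 4 N. I'll carry on, with the gate expected to spring shut near 0.162 to 0.164.

Emit:
move_arm([
  [[0, 0, -0.0015, 0, 0, 0, 0], [0, 0, -0.0015, 0, 0, 0, 0], [0, 0, 0, 0, 0, 0, 0]],
])

```text
clock: 12.55
position: [0.4894, -0.0354, 0.1763]
ee_rot: [0.0, 0.999, 0.052, 0.0]
contact_force: [-0.3, 0.0, 3.5]
width: 0.0134
```

Emit:
move_arm([
  [[0, 0, -0.0015, 0, 0, 0, 0], [0, 0, -0.0015, 0, 0, 0, 0], [0, 0, 0, 0, 0, 0, 0]],
])

```text
clock: 12.8
position: [0.4895, -0.0355, 0.1733]
ee_rot: [0.0, 0.999, 0.052, 0.0]
contact_force: [-0.6, 0.0, 3.5]
width: 0.013
```

Emit:
move_arm([
  [[0, 0, -0.0015, 0, 0, 0, 0], [0, 0, -0.0015, 0, 0, 0, 0], [0, 0, 0, 0, 0, 0, 0]],
])

```text
clock: 13.05
position: [0.4887, -0.0355, 0.17]
ee_rot: [0.0, 0.999, 0.052, -0.0]
contact_force: [0.7, 0.2, 3.7]
width: 0.0129
```

Emit:
move_arm([
  [[0, 0, -0.0015, 0, 0, 0, 0], [0, 0, -0.0015, 0, 0, 0, 0], [0, 0, 0, 0, 0, 0, 0]],
])

```text
clock: 13.3
position: [0.4878, -0.0354, 0.1666]
ee_rot: [-0.0, 0.999, 0.052, -0.002]
contact_force: [-1.6, -0.7, 2.8]
width: 0.0131
```

Emit:
move_arm([
  [[0, 0, -0.001, 0, 0, 0, 0], [0, 0, -0.001, 0, 0, 0, 0], [0, 0, 0, 0, 0, 0, 0]],
])

```text
clock: 13.55
position: [0.487, -0.0353, 0.1643]
ee_rot: [-0.0, 0.999, 0.052, -0.002]
contact_force: [-5.1, 0.1, 1.4]
width: 0.0134
```

Emit:
move_arm([
  [[0, 0, -0.001, 0, 0, 0, 0], [0, 0, -0.001, 0, 0, 0, 0], [0, 0, 0, 0, 0, 0, 0]],
])

```text
clock: 13.8
position: [0.49, -0.0353, 0.1629]
ee_rot: [-0.0, 0.999, 0.052, 0.001]
contact_force: [-0.1, 0.2, -0.9]
width: 0.0132
```

```bash
python3 snap.py 8; python3 - <<'E'
from clip import *
P=[.4895,-.0354,.1629];x,y,w,a=np.load("case.npy")
q=tf(x,y,w,[[-.102,.018,.07],[-.102,.018,.138],[-.102,-.018,.138],[-.102,-.018,.07]]);S=[(q[i],q[i+1],(0,255,255)) for i in range(3)]
draw("pics/side8.png","side",clipsegs(P,w)+S,(290,160,50,60),8,"pics/e.png")
draw("pics/side8.png","side",[],(290,160,50,60),8,"pics/f.png")
cv2.imwrite("pics/side8g.png",np.hstack([cv2.imread("pics/f.png"),cv2.imread("pics/e.png")]))
E
```

```text
13.9 [ 0.4902 -0.0354  0.1633] [-0.2  0.9 -1.5] 0.01363662660857592
```

View pics/side8g.png

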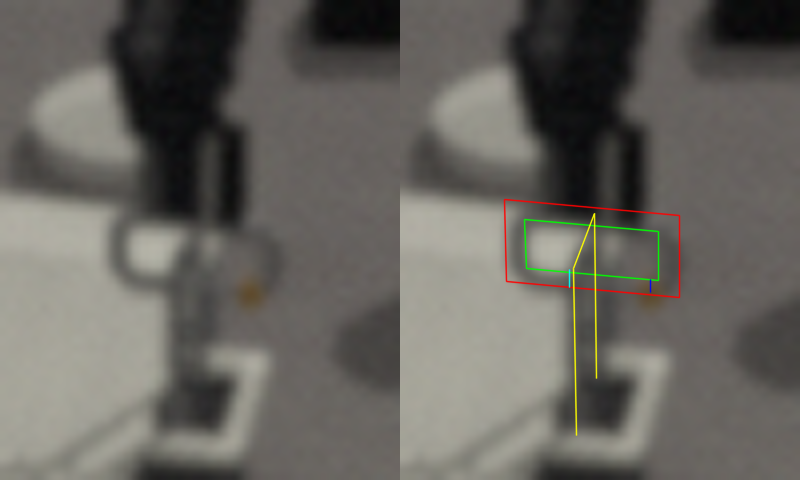

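The force has faded and the bar passes through the frame, with brass at crop (250,293) and the rod ends around the staple. I'll lower 2 mm towards the stop and check the force.

Emit:
move_arm([
  [[0, 0, -0.001, 0, 0, 0, 0], [0, 0, -0.001, 0, 0, 0, 0], [0, 0, 0, 0, 0, 0, 0], [0, 0, 0, 0, 0, 0, 0]],
])

```text
clock: 14.23
position: [0.4892, -0.0354, 0.1613]
ee_rot: [0.0, 0.999, 0.052, 0.0]
contact_force: [0.6, -0.8, -1.1]
width: 0.0133
```

Emit:
move_arm([
  [[0, 0, -0.001, 0, 0, 0, 0], [0, 0, 0, 0, 0, 0, 0]],
])

```text
clock: 14.4
position: [0.489, -0.0354, 0.1602]
ee_rot: [0.0, 0.999, 0.052, -0.0]
contact_force: [-0.0, 0.9, -1.7]
width: 0.0131
```

Emit:
move_arm([
  [[0, 0, 0, 0, 0, 0, 0.016], [0, 0, 0, 0, 0, 0, 0.02], [0, 0, 0, 0, 0, 0, 0.024], [0, 0, 0, 0, 0, 0, 0.03], [0, 0, 0, 0, 0, 0, 0.036], [0, 0, 0, 0, 0, 0, 0.04], [0, 0, 0, 0, 0, 0, 0.04], [0, 0, 0, 0, 0, 0, 0.04]],
])

```text
clock: 15.07
position: [0.4891, -0.0354, 0.1603]
ee_rot: [0.0, 0.999, 0.052, -0.0]
contact_force: [0.3, -0.3, -0.1]
width: 0.0403
```

```bash
python3 snap.py 9; python3 - <<'E'
from clip import *
draw("pics/side9.png","side",[],(290,150,60,70),8,"pics/side9g.png")
E
```

```text
15.1667 [ 0.4891 -0.0354  0.1603] [ 1.3 -0.3 -0. ] 0.039934357084571215
```

View pics/side9g.png

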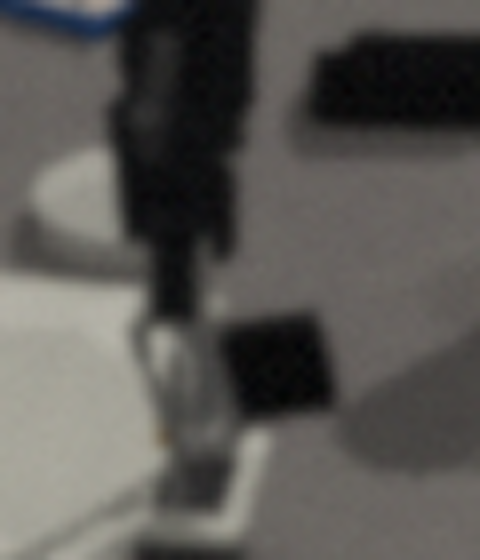

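The clip has swung over, as the task allows: the grip block is at crop (280,365) and the frame is still on the bar. I'll lift straight up slowly.

Emit:
move_arm([
  [[0, 0, 0.006, 0, 0, 0, 0.04], [0, 0, 0.01, 0, 0, 0, 0.04], [0, 0, 0.015, 0, 0, 0, 0.04], [0, 0, 0.02, 0, 0, 0, 0.04], [0, 0, 0.025, 0, 0, 0, 0.04], [0, 0, 0.03, 0, 0, 0, 0.04], [0, 0, 0.03, 0, 0, 0, 0.04], [0, 0, 0, 0, 0, 0, 0.04], [0, 0, 0, 0, 0, 0, 0.04], [0, 0, 0, 0, 0, 0, 0.04], [0, 0, 0, 0, 0, 0, 0.04], [0, 0, 0, 0, 0, 0, 0.04]],
])

```text
clock: 16.17
position: [0.4883, -0.0353, 0.2951]
ee_rot: [-0.0, 0.999, 0.052, -0.001]
contact_force: [-1.0, 0.2, 0.5]
width: 0.0399
```

```bash
python3 snap.py 10; python3 snap.py 11; python3 - <<'E'
from clip import *
for i in(10,11): draw(f"pics/side{i}.png","side",[],(290,160,50,60),8,f"pics/x{i}.png")
cv2.imwrite("pics/side10g.png",np.hstack([cv2.imread("pics/x10.png"),cv2.imread("pics/x11.png")]))
draw("pics/top11.png","top",[],(265,125,110,90),7,"pics/top11g.png")
E
```

```text
16.2667 [ 0.4886 -0.0353  0.2953] [-0.7  0.8 -0.7] 0.039841763241550796
16.3667 [ 0.4888 -0.0354  0.2956] [ 0.7 -0.  -0.7] 0.04003873301144825
```

View pics/side10g.png

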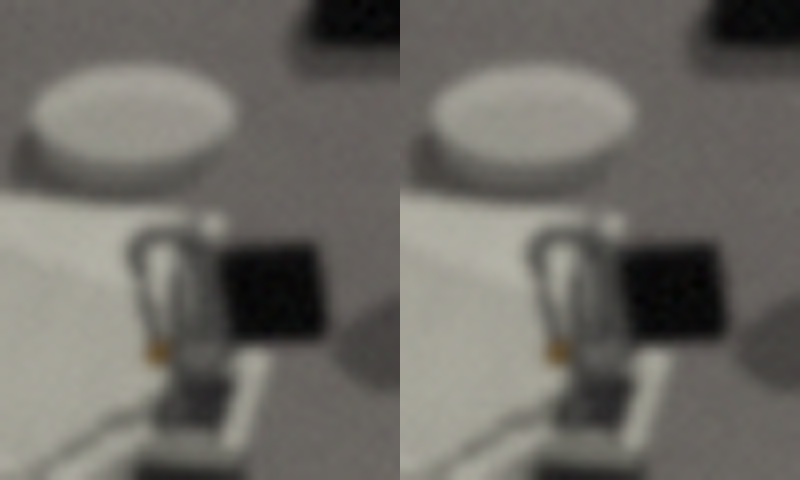

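View pics/side11.png

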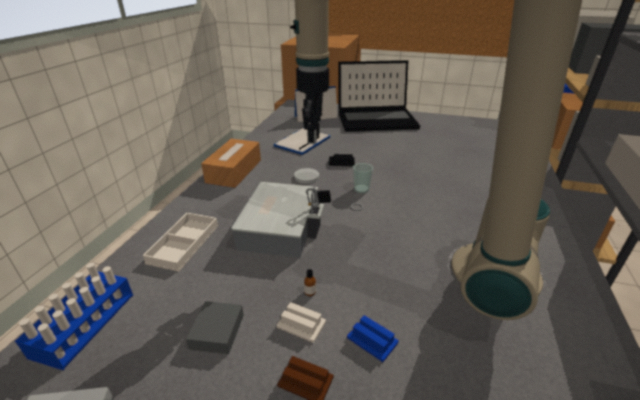

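Emit:
move_arm([
  [[0, 0, 0.01, 0, 0, 0, 0.04], [0, 0, 0, 0, 0, 0, 0.04], [0, 0, 0, 0, 0, 0, 0.04], [0, 0, 0, 0, 0, 0, 0.04], [0, 0, 0, 0, 0, 0, 0.04], [0, 0, 0, 0, 0, 0, 0.04], [0, 0, 0, 0, 0, 0, 0.04], [0, 0, 0, 0, 0, 0, 0.04], [0, 0, 0, 0, 0, 0, 0.04], [0, 0, 0, 0, 0, 0, 0.04], [0, 0, 0, 0, 0, 0, 0.04], [0, 0, 0, 0, 0, 0, 0.04], [0, 0, 0, 0, 0, 0, 0.04], [0, 0, 0, 0, 0, 0, 0.04], [0, 0, 0, 0, 0, 0, 0.04], [0, 0, 0, 0, 0, 0, 0.04], [0, 0, 0, 0, 0, 0, 0.04], [0, 0, 0, 0, 0, 0, 0.04]],
])

```text
clock: 17.87
position: [0.4891, -0.0354, 0.3063]
ee_rot: [0.0, 0.999, 0.052, -0.0]
contact_force: [-0.5, 0.2, -0.1]
width: 0.04
```

```bash
python3 snap.py 12; python3 - <<'E'
from clip import *
for i in(11,12): draw(f"pics/side{i}.png","side",[],(290,160,50,60),8,f"pics/x{i}.png")
cv2.imwrite("pics/side12g.png",np.hstack([cv2.imread("pics/x11.png"),cv2.imread("pics/x12.png")]))
a,b=[cv2.imread(f"pics/side{i}.png").astype(int)[180:215,300:335] for i in(11,12)];print(abs(a-b).mean(),abs(a-b).max())
E
```

```text
17.9667 [ 0.4891 -0.0354  0.3063] [ 0.7 -0.5 -0.3] 0.04015258139350622
1.4647619047619047 12
```

View pics/side12g.png

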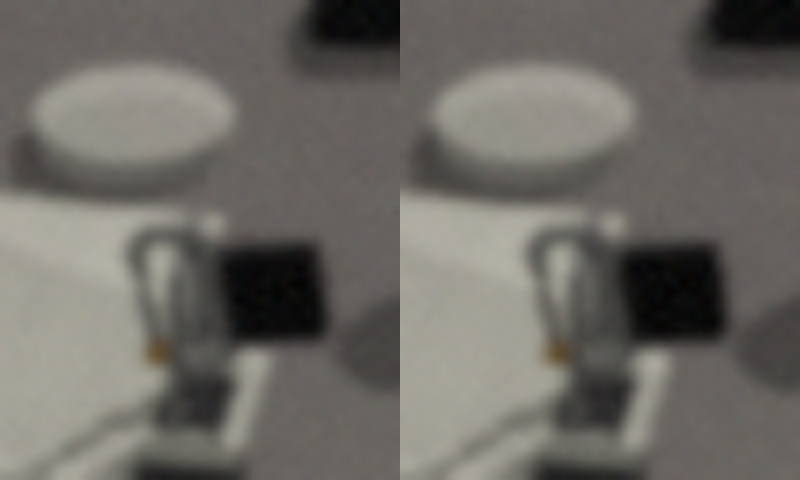

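View pics/top12.png

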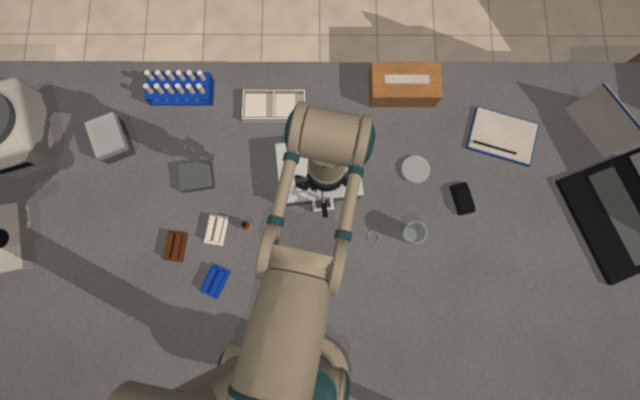

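```bash
python3 -c "
from rig import manip
print(manip.sign_off())"
```

```text
the job is handed in; nothing more can be done
None
```

I shut the lid, put the clip on the staple's bar, let go of it and handed the job in at about 18 s. `sign_off` gives no verdict, so what follows rests on my own readings.

- **Lid:** I pressed it until it seated. The last reading was about 11 N with no further movement, and its outline matched the shut model in the side view.
- **Clip:** I took it from the white rest and pressed the gate over the bar with about 4 N. The push faded about 21 mm after first touch. I then lowered the clip about 3 mm more without meeting the hard stop, and released it.
- **Sideways nudge:** just before the gate sprang shut I read a push of about 5 N along x. The tool shifted about 2 mm and came back by itself.
- **Last pictures:** the clip has swung over with its grip block towards the robot and hangs with the bar inside. The gate looks shut. Nothing moved visibly over about 1.6 s, and the bystanders appear to be where they started. The gripper is about 145 mm above where it released the clip, touching nothing.
- **Not measured:** I judged the gate angle and the final position of `clip_inside` only by eye from the images.

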